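Gauge the brass bush with the telescoping bore gauge

ROBOT

A 6-joint arm with a two-finger parallel gripper is mounted at the origin on a cart in front of the work surface, level with it; the furniture and walls round the work are solid. World frame = base frame: x ahead of the robot, y to its left, z up, the work surface at z = 0. Lengths are in m, angles in rad, forces in N, time in s.
With the tool pointing down it reaches from about 0.4 to 0.825 m from the base axis. Payload 7 kg.
Tool frame: the origin (TCP) lies midway between the tips of the shut fingers; the grasp point (between the pads) lies arm.grasp_offset behind it (arm.grasp_offset is the distance from the TCP to the grasp point, in m); z points along the fingers, y is the line along which they close (so a half turn about z gives the same grasp; the last joint's range is limited). The gripper opens to 88 mm and grips with 3 to 60 N. Pads are 19 mm wide; open, the fingers measure 130 mm over their backs; the gripper's body (78 mm by 193 mm) begins 47 mm behind the grasp point.
Start: joints at [-0.869, 0.359, 0.012, 0, -1.224, -0.288], TCP at [0.271, -0.618, 0.227] pointing down, gripper open.
Joint ranges: [-3.07, 3.07], [-1.43, 2.12], [-1.02, 1.25], [-3.03, 1.67], [-3.05, -0], [-3.03, 3.03]. Speed limits (rad/s): [2.39, 2.39, 3.01, 3.14, 3.14, 3.14].

INTERFACE

Orientations are given as a unit quaternion [x, y, z, w].
In Python, from bench import arm gives the robot as it stands. The module is installed in compiled form; this text tells all that it offers.
- The arm moves only by the tool arm_command, never from a script. Its arguments are lists of equal length, an entry for each row: "turn": the turn, a rotation vector about the tool's x, y, z in degrees, a list of three; "translation": the shift along the tool's x, y, z in m, a list of three; "claw": the closure in counts, from 0 (fully open) to 255 (shut). A call has 1 to 10 rows; each row is the pose to reach, as a shift and turn from the pose commanded when the call began, along the tool's axes at that moment; what a row does not reach only later rows make up. A row lasts 1/8 s, in which the tool goes at most 62.5 mm and 10.7 degrees, less where a joint would pass 70% of its speed; a pose out of reach is approached as far as the arm can. A call with a gripper value outside its range is refused whole. The fingers move at their own pace and stop on an object; "grip_force" is the grip in N (left out, the last holds). Time passes only in rows, so rows that repeat a pose let the fingers close. It gives the time, the measured TCP pose, the force, the opening and the grip force at its end, in the units of the state.
- arm.sense(): the state, without advancing time (a new reading comes with each control period).
- arm.camera(name): name is "scene" or "top" or "wrist"; returns a dict with "pixels" (384x512x3 uint8, red, green, blue), "depth" (384x512 float32, m along the optical axis (not along the pixel's ray), 0 where there is no reading), "fx", "fy", "cx", "cy" (pixels), "dist" ([k1, k2, p1, p2, k3] as OpenCV has them; the pictures are not rectified), "eye" and "rotation" of the camera in the world. Camera axes: x right, y up, looking along -z (the intrinsics and any distortion apply to the point x, -y, -z); pixel columns grow to the right and rows downward; lengths in m; the calibration is good to about 2 mm. A picture is of the moment at which its call begins.
- arm.finish_job(): hands the job in; it is judged then, once.
The state is a dict: "time_s": time; "joint_pos": joint angles; "qd": joint speeds; "joint_efforts": joint torques, N m; "eef_pos": TCP position; "ee_rot": TCP orientation; "wrist_force": force on the tool from outside, world axes, zero at the start; "torque": the same for the moment, N m; "grip_width": opening from 0.0 (shut) to 1.0 (fully open); "gripper_force": force on a finger pad.
Only numpy, scipy, OpenCV 4.12 (cv2) and the standard library are available. Lean on these libraries where they do the work, as an engineer would, in place of code of your own. Each camera call takes 0.05 s, during which the arm holds its last target. There are 200 camera calls.

TASK

Measure the bore of the brass bush with the telescoping bore gauge: take the gauge from its blue stand and lower it gently, plungers still shut, into the brass bush, not letting go until its flange sits flush. With it seated there, hold the red button down until both plungers have sprung out against the bore, then let the button come up so that they lock at that size. Draw the gauge out and stand it upright in its blue stand again, flange seated and plungers still set to the bore; never force it, and leave the solvent jar alone.

Things in the scene. Friction and masses are not known exactly. Their poses are not given: they have to be found in the camera images.
- gauge: the telescoping bore gauge, about 150 g, loose, upright in the blue stand. Origin: centre of the underside of its round flange (48 mm across, 5 thick); z up along the blue handle, 18 x 18 mm square (sides along x and y), up to z +50 mm. Below: collar 28 mm across to z -9, its lower edge broken 0.8 mm; shank 13 mm across to the tapered nose at z -44. Plungers along x at z -32
- gauge_grip (a point): point on the handle's axis 32 mm above the flange underside, where to grip it (18 mm wide, flats along the gauge's x and y)
- button_top (a point): centre of the top of the red push button, 14 mm across, on the gauge's upper end, 58 mm above the flange underside when up; it moves down along the gauge's axis when pressed
- gauge_button (a joint): travel of the red button: 0 up (plungers locked) to 0.006 fully down (plungers free); it springs up by itself. It starts to move at about 9 N and is fully down at about 11 N. Held down 3 mm or more for about 1 s, it lets the plungers spring out until they meet a wall; when it comes up they are locked where they are by a brake
- plunger_a (a joint): extension of the plunger on the gauge's +x side: 0 shut to 0.010 fully out
- plunger_b (a joint): extension of the plunger on the gauge's -x side: 0 shut to 0.010 fully out
- tip_a (a point): rounded end of plunger a (+x side), 32 mm below the flange underside; the two ends are 16 mm apart when shut, 36 mm fully out, 30 mm when both touch the brass bore
- tip_b (a point): rounded end of plunger b (-x side), 32 mm below the flange underside
- brass_housing: grey block 84 x 84 x 50 mm, fixed; origin at the centre of its underside; holds a yellow brass bush (flange 70 mm across) whose level top face is 56 mm above the bench. Bore 30 mm across, 46 deep. The bush is clamped off-centre: its bore's axis lies 4.5 mm from the block's centre, in a direction that differs each time and must be felt or seen; this reading does not show it
- steel_housing: the same grey block with a silver steel bush of 38 mm bore, also clamped off-centre; not to be measured; origin at the centre of its underside
- stand: round blue stand of the gauge, 84 mm across at the foot, 52 mm high, fixed, with a 38 mm hole through its middle; origin at the centre of its underside. The gauge's flange rests on its top face
- solvent_jar: clear blue jar, 69 mm across, 104 mm high, loose, origin at the centre of its underside; leave alone
Not all that is in view belongs to the job. What is shaped like the gauge but green is not meant.

How it is judged:
By the outcome, as a careful person would: the job done as asked, in the order asked, and still so for the second after the job is handed in, with the robot touching nothing.
It also fails if it takes over 72 s, if anything falls off the work surface, if the arm or the gripper's body presses on something with over 40 N, if the wrist force passes 120 N, or if a joint passes its speed limit or range.

## Working session

There is one attempt and no reset: what is moved stays moved. The work goes in short steps, Python scripts to look and compute and a tool call to move; the robot and the scene stay as the last step left them, time stands still between calls to the robot, and variables do not carry over. Pictures are saved under pics/ and viewed, at most 10 in all, crops included, and the job is handed in when it is done.

Besides the shell and the picture viewer there is one more tool, called after "Call:" in YAML: its name, and indented under it one key for each argument. arm_command: Moves the arm, as the interface text tells. Its arguments: {"type":"object","properties":{"turn":{"type":"array","items":{"type":"array","items":{"type":"number"}}},"translation":{"type":"array","items":{"type":"array","items":{"type":"number"}}},"claw":{"type":"array","items":{"type":"number"}},"grip_force":{"type":"number"}},"required":["turn","translation","claw"]}

```bash
mkdir -p pics
cat > h.py <<'E'
import numpy as np, cv2
from bench import arm
from scipy.spatial.transform import Rotation as R
def save(c,n): cv2.imwrite('pics/'+n,cv2.cvtColor(c['pixels'],cv2.COLOR_RGB2BGR))
def rays(c,uv):
    K=np.array([[c['fx'],0,c['cx']],[0,c['fy'],c['cy']],[0,0,1.]])
    p=cv2.undistortPoints(np.array(uv,float).reshape(-1,1,2),K,np.array(c['dist'],float))[:,0]
    d=np.c_[p[:,0],-p[:,1],-np.ones(len(p))]
    return np.array(c['eye']), d@np.array(c['rotation']).T
def onplane(c,uv,z):
    e,d=rays(c,uv); return e+d*((z-e[2])/d[:,2])[:,None]
E
python3 - <<'E'
from h import *
print(arm.sense(), arm.grasp_offset)
a=arm.camera('top');b=arm.camera('scene')
save(a,'top.png');save(b,'scene.png')
for c in(a,b): print(c['eye'],c['rotation'],c['fx'],c['dist'])
np.save('top.npy',a,allow_pickle=True)
np.save('scene.npy',b,allow_pickle=True)
E
```

```text
{'time_s': 0.0, 'joint_pos': array([-8.68878243e-01,  3.59398325e-01,  1.10819407e-02, -3.62685721e-04,
       -1.22408547e+00, -2.88096462e-01]), 'qd': array([ 0.00048567,  0.00065347, -0.00027597,  0.001604  , -0.00125509,
       -0.00143858]), 'joint_efforts': array([ 1.86240213e-03, -5.82711303e+01,  2.93054670e+01,  6.99728921e+00,
        6.53704628e-03, -1.62275228e-04]), 'eef_pos': array([ 0.27121476, -0.61759669,  0.22562307]), 'ee_rot': array([-2.05377077e-01,  9.78682575e-01,  7.87397555e-04, -2.31305933e-04]), 'wrist_force': array([-0.64344719, -0.10524142, -0.19822204]), 'torque': array([ 0.0318374 , -0.03641214, -0.00260849]), 'gripper_force': 0.0, 'grip_width': 0.9970916042862352} 0.0188
[0.33158299 0.04354522 1.27939788] [ 0.05732261 -0.05190169 -0.69841681  0.71150144] 457.5114587342761 [0.00109026 0.         0.         0.         0.        ]
[-0.26287957  0.65458636  0.61477682] [-0.23287352  0.46483801  0.76694085 -0.37616125] 451.4493417786214 [-0.07531324  0.          0.          0.          0.        ]
```

View pics/top.png

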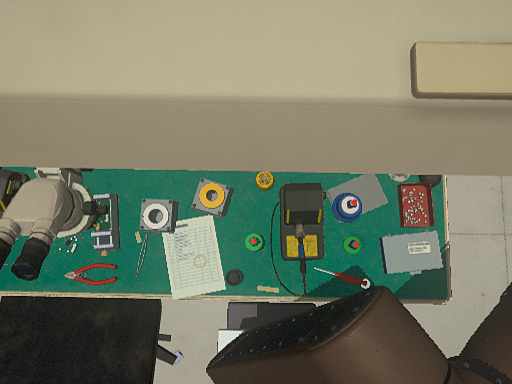

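View pics/scene.png

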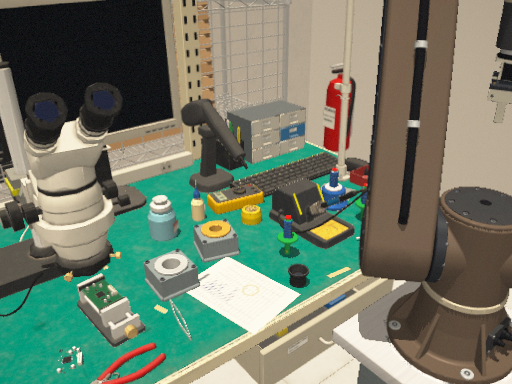

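The top view shows the blue stand with a red-button gauge at (347,206). Green look-alikes sit at (255,242) and (352,244). The brass bush is at (210,195) and the steel bush at (157,215). Only the one at (347,206) is blue in a blue stand. The scene view shows it at (333,190), with the jar at (162,215).

```bash
sed -i "s/np.array(c\['rotation'\]).T/R.from_quat(c['rotation']).as_matrix().T/" h.py
python3 - <<'E'
from h import *
a=np.load('top.npy',allow_pickle=True).item();b=np.load('scene.npy',allow_pickle=True).item()
hsv=cv2.cvtColor(a['pixels'],cv2.COLOR_RGB2HSV);H,S,V=cv2.split(hsv)
def blob(m,box):
    x0,y0,x1,y1=box; k=np.zeros_like(m,np.uint8);k[y0:y1,x0:x1]=m[y0:y1,x0:x1]
    n,l,s,ce=cv2.connectedComponentsWithStats(k); i=1+np.argmax(s[1:,4]); 
    ys,xs=np.where(l==i); (cc,r)=cv2.minEnclosingCircle(np.c_[xs,ys].astype(np.float32)); return ce[i],s[i],cc,r
red=((H<8)|(H>172))&(S>120)&(V>90)
for box in[(330,185,370,225),(240,228,270,255),(340,232,365,255)]:
    ce,s,cc,r=blob(red,box);print('red',ce,s,onplane(a,[ce],.110),[float(a['depth'][int(ce[1]),int(ce[0])])])
blue=(H>100)&(H<128)&(S>120)&(V>60)
ce,s,cc,r=blob(blue,(325,180,370,230));print('stand',ce,s,cc,r,onplane(a,[cc],.03),onplane(a,[cc],.0))
brass=(H>15)&(H<30)&(S>140)&(V>120)
ce,s,cc,r=blob(brass,(190,175,235,220));print('brass',ce,s,cc,r,onplane(a,[cc],.056))
for p in[(157,215),(160,215),(264,180),(302,220),(300,190),(300,60),(300,140),(200,160),(370,195),(375,285)]:
    z=a['depth'][p[1],p[0]];e,d=rays(a,[p]);print(p,(e+d*z).round(3))
for p in[(162,215),(215,230),(333,190),(160,200)]:
    z=b['depth'][p[1],p[0]];e,d=rays(b,[p]);print('s',p,(e+d*z).round(3))
crop=a['pixels'][160:270,130:400];cv2.imwrite('pics/crop.png',cv2.cvtColor(cv2.resize(crop,None,fx=2.9,fy=2.9,interpolation=cv2.INTER_CUBIC),cv2.COLOR_RGB2BGR))
E
```

```text
red [353.6  201.96] [351 200   6   5  25] [[ 0.49014212 -0.19079954  0.11      ]] [1.1761225461959839]
red [252.9047619  240.80952381] [251 238   5   6  21] [[0.38577452 0.0662851  0.11      ]] [1.1759799718856812]
red [356. 244.] [354 242   5   5  21] [[ 0.38263071 -0.19548839  0.11      ]] [1.1711686849594116]
stand [345.390625   208.64583333] [332 193  30  29 384] (346.5663146972656, 207.36224365234375) 14.98421573638916 [[ 0.48567641 -0.18735784  0.03      ]] [[ 0.48937644 -0.19290218  0.        ]]
brass [211.32151899 194.99240506] [199 183  25  25 395] (211.44737243652344, 194.92105102539062) 12.619890213012695 [[0.50967188 0.1820432  0.056     ]]
(157, 215) [[0.457 0.338 0.007]]
(160, 215) [[0.458 0.33  0.003]]
(264, 180) [[0.557 0.041 0.034]]
(302, 220) [[ 0.446 -0.063  0.061]]
(300, 190) [[ 0.521 -0.054  0.094]]
(300, 60) [[0.442 0.024 1.043]]
(300, 140) [[0.403 0.022 1.018]]
(200, 160) [[0.394 0.083 1.002]]
(370, 195) [[ 0.526 -0.259 -0.   ]]
(375, 285) [[ 0.277 -0.268  0.001]]
s (162, 215) [[0.616 0.266 0.071]]
s (215, 230) [[0.523 0.176 0.04 ]]
s (333, 190) [[ 0.474 -0.174  0.056]]
s (160, 200) [[0.633 0.259 0.102]]
```

View pics/crop.png

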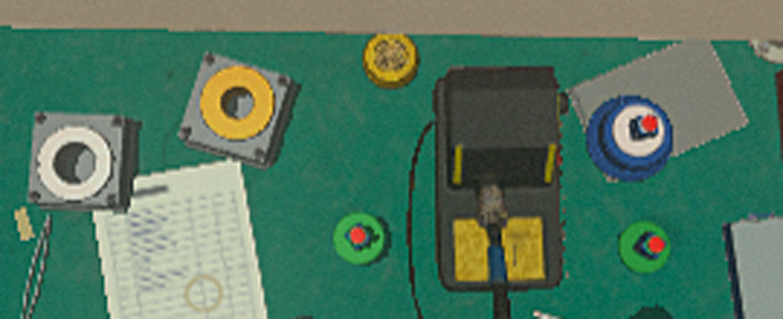

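The crop confirms it: the blue-handled gauge with the white flange in the blue stand is at crop (640,128). The two green ones, at (358,238) and (650,245), are decoys. Next I'll move above the stand for a wrist view.

Call:
arm_command:
  turn:
    - [0,0,0]
    - [0,0,0]
    - [0,0,0]
    - [0,0,0]
    - [0,0,0]
    - [0,0,0]
    - [0,0,0]
    - [0,0,0]
    - [0,0,0]
    - [0,0,0]
  translation:
    - [-0.03,0.025,-0.04]
    - [-0.07,0.06,-0.06]
    - [-0.115,0.095,-0.08]
    - [-0.16,0.13,-0.1]
    - [-0.205,0.17,-0.1]
    - [-0.25,0.205,-0.1]
    - [-0.295,0.24,-0.1]
    - [-0.335,0.275,-0.1]
    - [-0.36,0.3,-0.1]
    - [-0.36,0.3,-0.1]
  claw: [0,0,0,0,0,0,0,0,0,0]
  grip_force: 25

```text
time_s: 1.35
eef_pos: [0.481, -0.1965, 0.3262]
ee_rot: [-0.207, 0.978, 0.0, -0.0]
wrist_force: [-0.0, -0.7, -0.1]
grip_width: 1.001
gripper_force: 0.0
```

Run:
```python
from h import *
s=arm.sense();w=arm.camera('wrist');save(w,'w1.png');np.save('w1.npy',w,allow_pickle=True)
print(s['time_s'],s['eef_pos'],s['ee_rot'],w['eye'],R.from_quat(w['rotation']).as_matrix(),w['fx'],w['dist'])
```

```text
1.35 [ 0.48099259 -0.19651627  0.32624348] [-2.07021034e-01  9.78336451e-01  2.37962565e-04 -1.56557286e-04] [ 0.40529799 -0.23029504  0.48441098] [[-0.40505156 -0.87078106 -0.27869979]
 [ 0.91429261 -0.38527298 -0.12503503]
 [ 0.00150264 -0.30545879  0.95220411]] 299.99458208065687 [-0.03192148  0.          0.          0.          0.        ]
```

View pics/w1.png

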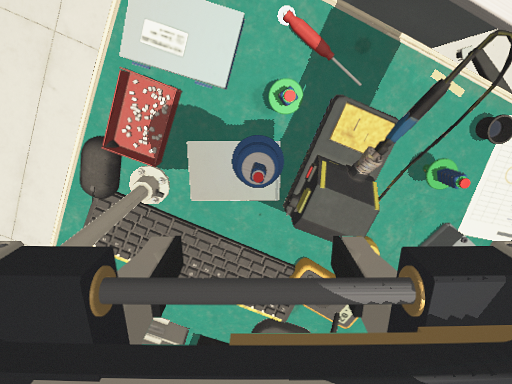

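The gauge stands at (258,165): red button at (258,177), white flange around it, blue stand outside. There is a pole base at (150,185) to keep clear of. Next I'll measure the gauge's position and yaw.

Run:
```python
from h import *
a=np.load('w1.npy',allow_pickle=True).item()
H,S,V=cv2.split(cv2.cvtColor(a['pixels'],cv2.COLOR_RGB2HSV))
box=np.zeros(H.shape,bool);box[130:215,225:292]=1
red=((H<8)|(H>172))&(S>120)&(V>80)&box
ys,xs=np.where(red);print('btn',xs.mean(),ys.mean(),len(xs),onplane(a,[(xs.mean(),ys.mean())],.109))
blue=(H>95)&(H<130)&(S>110)&box
white=(S<70)&(V>130)&box
# flange outline: filled holes of stand blob
n,l,s,ce=cv2.connectedComponentsWithStats(blue.astype(np.uint8));print(s[1:][s[1:,4]>15])
cs,_=cv2.findContours(blue.astype(np.uint8),cv2.RETR_EXTERNAL,cv2.CHAIN_APPROX_NONE);c=max(cs,key=cv2.contourArea)
# depth cloud
e,d=rays(a,[(u,v) for v in range(130,215) for u in range(225,292)]);z=a['depth'][130:215,225:292].ravel();P=e+d*z[:,None]
for lo,hi in[(.045,.0535),(.0545,.062),(.095,.104),(.104,.115)]:
    m=(P[:,2]>lo)&(P[:,2]<hi);q=P[m]
    if len(q)>4:
        (cc,r)=cv2.minEnclosingCircle(q[:,:2].astype(np.float32)*1000);print(lo,len(q),cc,r,q[:,:2].min(0),q[:,:2].max(0))
        if lo==.095: print(cv2.minAreaRect(q[:,:2].astype(np.float32)*1000))
z=a['depth'][185,150];print('pole',onplane(a,[(150,185)],0.02),z)
x0,y0,x1,y1=225,130,292,215
cv2.imwrite('pics/c1.png',cv2.cvtColor(cv2.resize(a['pixels'][y0:y1,x0:x1],None,fx=7,fy=7,interpolation=cv2.INTER_CUBIC),cv2.COLOR_RGB2BGR))
```

```text
btn 257.81609195402297 176.95402298850576 87 [[ 0.4893722  -0.19102786  0.109     ]]
[[ 232  135   52   52 1200]
 [ 252  163   14   11   50]]
0.045 689 (498.46746826171875, -171.55015563964844) 55.634830474853516 [ 0.45573082 -0.22473261] [ 0.52530467 -0.12260774]
0.0545 600 (503.8884582519531, -170.05966186523438) 52.27920150756836 [ 0.46560024 -0.21900122] [ 0.52230158 -0.1211181 ]
0.095 100 (489.7541198730469, -191.80355834960938) 11.609047889709473 [ 0.48003253 -0.20092584] [ 0.49855466 -0.18207794]
((489.7422180175781, -191.30606079101562), (18.358869552612305, 17.80805778503418), 5.747849941253662)
0.104 90 (489.5965576171875, -191.3365478515625) 6.82853889465332 [ 0.48306037 -0.1977711 ] [ 0.49621896 -0.18498419]
pole [[ 0.59160276 -0.33510885  0.02      ]] 0.46097928
```

View pics/c1.png

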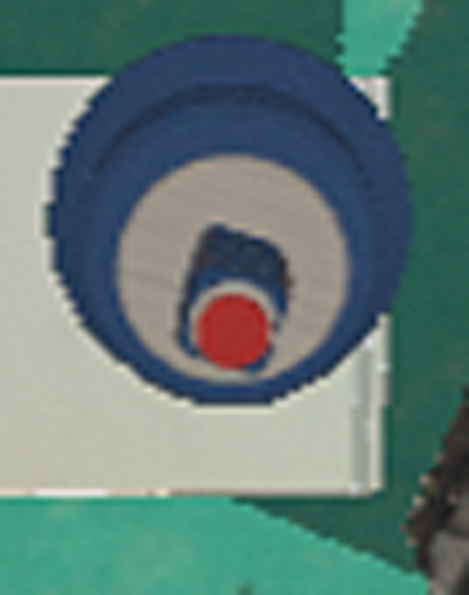

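Call:
arm_command:
  turn:
    - [0,0,9]
    - [0,0,18]
    - [0,0,18]
    - [0,0,18]
    - [0,0,18]
  translation:
    - [-0.01,0.001,0.04]
    - [-0.01,0.001,0.08]
    - [-0.01,0.001,0.12]
    - [-0.01,0.001,0.15]
    - [-0.01,0.001,0.15]
  claw: [0,0,0,0,0]

```text
time_s: 2.02
eef_pos: [0.4871, -0.1944, 0.1745]
ee_rot: [-0.049, 0.999, 0.0, -0.003]
wrist_force: [-0.3, -0.8, 0.6]
grip_width: 1.0
gripper_force: 0.0
```

```bash
cat >> h.py <<'E'
def cloud(c):
    v,u=np.mgrid[0:384,0:512];e,d=rays(c,np.c_[u.ravel(),v.ravel()]);z=c['depth'].ravel()
    P=e+d*z[:,None];P[z==0]=9;return P
def state():
    s=arm.sense();m=R.from_quat(s['ee_rot']).as_matrix();return s,s['eef_pos'],m
E
python3 - <<'E'
from h import *
s,p,m=state();a=arm.camera('wrist');np.save('w2.npy',a,allow_pickle=True)
P=cloud(a);col=a['pixels'].reshape(-1,3).astype(int)
near=np.hypot(P[:,0]-.4897,P[:,1]+.1913)<.03
for lo,hi in[(.05,.06),(.094,.105),(.105,.115)]:
    q=P[near&(P[:,2]>lo)&(P[:,2]<hi)][:,:2].astype(np.float32)*1000
    print(len(q),cv2.minEnclosingCircle(q),cv2.minAreaRect(q),np.median(P[near&(P[:,2]>lo)&(P[:,2]<hi)][:,2]))
H,S,V=cv2.split(cv2.cvtColor(a['pixels'],cv2.COLOR_RGB2HSV))
red=(((H<8)|(H>172))&(S>120)&(V>80)).ravel()&near
vv,uu=np.mgrid[0:384,0:512];print(uu.ravel()[red].mean(),vv.ravel()[red].mean(),onplane(a,[(uu.ravel()[red].mean(),vv.ravel()[red].mean())],.11))
print(p,m.round(4),s['time_s'])
E
```

```text
2091 ((489.70343017578125, -191.29473876953125), 29.992755889892578) ((489.4552917480469, -191.35787963867188), (59.42233657836914, 59.023746490478516), 68.9346694946289) 0.056242385519181315
257 ((488.2701721191406, -191.2471466064453), 11.477309226989746) ((488.95269775390625, -191.70794677734375), (17.5967960357666, 17.568532943725586), 5.416210174560547) 0.10126031257843696
230 ((489.6170654296875, -191.15464782714844), 7.130185604095459) ((489.4048156738281, -191.34915161132812), (13.531310081481934, 12.768874168395996), 6.163247108459473) 0.1094182189133276
260.5135135135135 213.82432432432432 [[ 0.4886818  -0.19102522  0.11      ]]
[ 0.48714013 -0.19436189  0.17447283] [[-9.952e-01 -9.810e-02 -5.000e-03]
 [-9.810e-02  9.952e-01  4.000e-04]
 [ 5.000e-03  8.000e-04 -1.000e+00]] 2.025
```

Call:
arm_command:
  turn:
    - [0,0,0]
    - [0,0,0]
    - [0,0,0]
    - [0,0,0]
    - [0,0,0]
    - [0,0,0]
  translation:
    - [-0.0015,0.002,0.0]
    - [-0.0015,0.002,0.03]
    - [-0.0015,0.002,0.06]
    - [-0.0015,0.002,0.09]
    - [-0.0015,0.002,0.105]
    - [-0.0015,0.002,0.109]
  claw: [0,0,0,0,0,0]

```text
time_s: 2.82
eef_pos: [0.4908, -0.1916, 0.0678]
ee_rot: [-0.05, 0.999, -0.0, 0.0]
wrist_force: [0.9, -0.2, -1.3]
grip_width: 0.998
gripper_force: 0.0
```

Call:
arm_command:
  turn:
    - [0,0,0]
    - [0,0,0]
    - [0,0,0]
    - [0,0,0]
    - [0,0,0]
    - [0,0,0]
    - [0,0,0]
    - [0,0,0]
  translation:
    - [0,0,0]
    - [0,0,0]
    - [0,0,0]
    - [0,0,0]
    - [0,0,0]
    - [0,0,0]
    - [0,0,0]
    - [0,0,0]
  claw: [60,120,180,220,255,255,255,255]
  grip_force: 25

```text
time_s: 3.82
eef_pos: [0.4904, -0.1915, 0.0675]
ee_rot: [-0.05, 0.999, 0.0, -0.0]
wrist_force: [-0.1, 0.6, 0.1]
grip_width: 0.203
gripper_force: 25.0
```

Call:
arm_command:
  turn:
    - [0,0,0]
    - [0,0,0]
    - [0,0,0]
    - [0,0,0]
    - [0,0,0]
    - [0,0,0]
    - [0,0,0]
  translation:
    - [0,0,-0.01]
    - [0,0,-0.04]
    - [0,0,-0.08]
    - [0,0,-0.12]
    - [0,0,-0.16]
    - [0,0,-0.185]
    - [0,0,-0.185]
  claw: [255,255,255,255,255,255,255]

```text
time_s: 4.7
eef_pos: [0.4912, -0.1916, 0.2549]
ee_rot: [-0.05, 0.999, -0.0, 0.002]
wrist_force: [0.2, 0.6, -3.0]
grip_width: 0.202
gripper_force: 25.0
```

Run:
```python
from h import *
s,p,m=state();print(p,m.round(4),s['wrist_force'],s['grip_width'])
b=np.load('scene.npy',allow_pickle=True).item()
Q=cloud(b);k=Q[(Q[:,2]>.085)&(Q[:,2]<.6)&(Q[:,0]>.3)&(Q[:,0]<.8)&(Q[:,1]>-.3)&(Q[:,1]<.45)]
g={}
for x,y,z in k: 
    t=(round(x/.05)*5,round(y/.05)*5); g.setdefault(t,[]).append(z)
for t in sorted(g): 
    if len(g[t])>8: print(t,round(max(g[t]),3),end='; ')
```

```text
[ 0.49121947 -0.19161695  0.25493151] [[-9.95e-01 -9.95e-02  4.20e-03]
 [-9.95e-02  9.95e-01 -2.00e-04]
 [-4.20e-03 -7.00e-04 -1.00e+00]] [ 0.22813419  0.57356365 -3.04381469] 0.20201732212890974
(30, -5) 0.162; (30, 0) 0.125; (30, 45) 0.472; (35, -5) 0.147; (35, 0) 0.097; (35, 45) 0.422; (40, -20) 0.105; (40, -5) 0.109; (40, 5) 0.105; (40, 10) 0.105; (40, 45) 0.362; (45, -10) 0.1; (45, -5) 0.098; (45, 0) 0.1; (45, 40) 0.277; (45, 45) 0.278; (50, -20) 0.112; (50, -10) 0.098; (50, -5) 0.099; (50, 0) 0.098; (60, 25) 0.106; (65, 0) 0.166; (65, 15) 0.118; (65, 25) 0.106; (65, 30) 0.106; (70, 0) 0.195; (75, 0) 0.226; (75, 10) 0.329; (75, 15) 0.241; (75, 20) 0.243; (75, 25) 0.241; (75, 30) 0.238; (80, 0) 0.241; (80, 5) 0.189; (80, 10) 0.536; (80, 15) 0.539; (80, 20) 0.542; (80, 25) 0.546; (80, 30) 0.55; (80, 35) 0.553; (80, 40) 0.557; (80, 45) 0.559;
```

Call:
arm_command:
  turn:
    - [0,0,0]
    - [0,0,0]
    - [0,0,0]
    - [0,0,0]
    - [0,0,0]
    - [0,0,0]
    - [0,0,0]
    - [0,0,0]
    - [0,0,0]
    - [0,0,0]
  translation:
    - [-0.01,0.03,0]
    - [-0.025,0.08,0]
    - [-0.04,0.13,0]
    - [-0.055,0.18,0]
    - [-0.075,0.23,0]
    - [-0.095,0.28,0]
    - [-0.115,0.33,0.02]
    - [-0.125,0.36,0.05]
    - [-0.125,0.36,0.05]
    - [-0.125,0.36,0.05]
  claw: [255,255,255,255,255,255,255,255,255,255]

```text
time_s: 5.95
eef_pos: [0.5785, 0.1787, 0.2017]
ee_rot: [-0.05, 0.999, -0.001, -0.001]
wrist_force: [-0.0, -0.6, -2.3]
grip_width: 0.2
gripper_force: 25.0
```

Run:
```python
from h import *
s,p,m=state();a=arm.camera('wrist');np.save('w3.npy',a,allow_pickle=True);save(a,'w3.png')
print(p,m.round(4),s['time_s'],a['eye'])
```

```text
[0.57853217 0.17873002 0.20171568] [[-0.995  -0.0998 -0.0015]
 [-0.0998  0.995  -0.0012]
 [ 0.0017 -0.0011 -1.    ]] 5.95 [0.49630037 0.17063033 0.36002346]
```

View pics/w3.png

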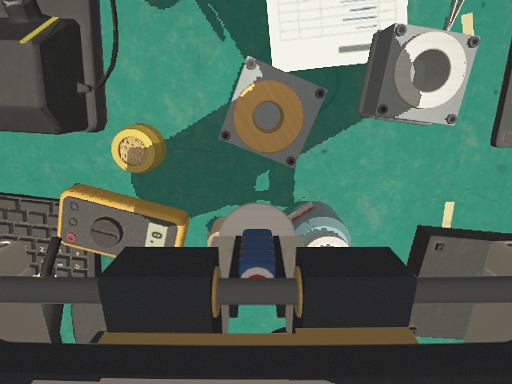

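The bush is in clear view at (267,117), with the held gauge's flange at (258,230). I'll fit the bore and the flange.

```bash
cat >> h.py <<'E'
from scipy.optimize import least_squares
def circ(q):
    f=lambda t:np.hypot(q[:,0]-t[0],q[:,1]-t[1])-t[2]
    t=least_squares(f,[*q.mean(0),.015],loss='soft_l1',f_scale=.0005).x;return t,np.abs(f(t)).mean()
E
python3 - <<'E'
from h import *
a=np.load('w3.npy',allow_pickle=True).item()
H,S,V=cv2.split(cv2.cvtColor(a['pixels'],cv2.COLOR_RGB2HSV))
print(a['pixels'][117,225:310:3].tolist())
br=((H>8)&(H<32)&(S>90)).astype(np.uint8);br[:, :200]=0;br[:,330:]=0;br[180:]=0;br[:70]=0
cs,h=cv2.findContours(br,cv2.RETR_CCOMP,cv2.CHAIN_APPROX_NONE)
for c,hh in zip(cs,h[0]):
    if len(c)<30: continue
    q=onplane(a,c[:,0],.056)[:,:2];print(len(c),hh[3],circ(q),cv2.fitEllipse(c))
P=cloud(a).reshape(384,512,3)
print('top z',np.median(P[100:135,240:250,2]))
# bore by depth
D=P[70:170,200:330];deep=(D[...,2]<.05)&(np.hypot(D[...,0]-.51,D[...,1]-.18)<.022)
# flange of gauge
fl=P[195:250,200:310].reshape(-1,3);z=fl[:,2];q=fl[(z>.17)&(z<.2)&(abs(fl[:,0]-.578)<.04)&(abs(fl[:,1]-.179)<.04)];print(len(q),np.percentile(q[:,2],[5,50,95]),cv2.minEnclosingCircle(q[:,:2].astype(np.float32)*1000))
E
```

```text
[[77, 90, 82], [97, 98, 95], [95, 97, 96], [145, 111, 64], [144, 111, 66], [138, 108, 65], [143, 111, 67], [142, 110, 64], [146, 112, 66], [119, 92, 54], [97, 100, 96], [97, 100, 95], [96, 98, 93], [98, 99, 96], [95, 97, 93], [97, 98, 95], [97, 98, 94], [98, 100, 95], [97, 97, 89], [93, 74, 46], [147, 113, 66], [142, 108, 65], [139, 107, 62], [140, 109, 64], [141, 108, 64], [141, 108, 65], [112, 95, 71], [95, 96, 93], [93, 98, 93]]
200 -1 (array([0.50925721, 0.18272926, 0.03422572]), np.float64(0.00022533887789563534)) ((267.8173522949219, 115.89930725097656), (69.62935638427734, 71.8787612915039), 8.672045707702637)
80 0 (array([0.50764019, 0.18135417, 0.01359414]), np.float64(0.0002572249341201086)) ((266.6077880859375, 115.04765319824219), (27.823089599609375, 28.61153793334961), 36.22653579711914)
top z 0.055971703449808924
1939 [0.18960097 0.19118301 0.19512576] ((572.7506103515625, 178.09344482421875), 23.239791870117188)
```

Run:
```python
from h import *
a=np.load('w3.npy',allow_pickle=True).item()
H,S,V=cv2.split(cv2.cvtColor(a['pixels'],cv2.COLOR_RGB2HSV))
for th in(125,132):
    br=((H>8)&(H<32)&(S>90)&(cv2.GaussianBlur(V,(3,3),0)>th)).astype(np.uint8)
    vv,uu=np.mgrid[0:384,0:512]
    # radial edge search of inner rim from centre
    pts=[]
    for t in np.arange(0,360,5):
        for r in np.arange(8,24,.25):
            u=267.5+r*np.cos(np.radians(t));v=115.5+r*np.sin(np.radians(t))
            if cv2.getRectSubPix(br.astype(np.float32),(1,1),(u,v))[0,0]>.5: pts.append((u,v));break
    q=onplane(a,pts,.056)[:,:2];print(th,circ(q))
P=cloud(a).reshape(384,512,3)
m=((P[...,2]>.186)&(P[...,2]<.196)&(vv<245)).astype(np.uint8)
# top arc: first row per column, sub-pixel bias -0.5
pts=[]
for u in range(225,292):
    r=np.where(m[195:245,u])[0]
    if len(r): pts.append((u,195+r[0]-.5))
q=onplane(a,pts,.191)[:,:2]
f=lambda t:np.hypot(q[:,0]-t[0],q[:,1]-t[1])-.024
t=least_squares(f,[.578,.179],loss='soft_l1',f_scale=.0003);print(len(q),t.x,np.abs(f(t.x)).mean())
```

```text
125 (array([0.50898267, 0.18271624, 0.01583074]), np.float64(0.00021377179572685178))
132 (array([0.50898182, 0.18277183, 0.01632544]), np.float64(0.00021135372519519313))
67 [0.57666075 0.17842349] 0.00016101759335755006
```

Call:
arm_command:
  turn:
    - [0,0,0]
    - [0,0,0]
    - [0,0,0]
    - [0,0,0]
    - [0,0,0]
    - [0,0,0]
    - [0,0,0]
    - [0,0,0]
  translation:
    - [0.03,0.005,0]
    - [0.06,0.01,0]
    - [0.067,0.011,0]
    - [0.067,0.011,0.03]
    - [0.067,0.011,0.06]
    - [0.067,0.011,0.085]
    - [0.067,0.011,0.1]
    - [0.067,0.011,0.1]
  claw: [255,255,255,255,255,255,255,255]

```text
time_s: 7.0
eef_pos: [0.5112, 0.1829, 0.1022]
ee_rot: [-0.05, 0.999, -0.0, -0.0]
wrist_force: [-0.0, 0.4, -1.9]
grip_width: 0.203
gripper_force: 25.0
```

Run:
```python
from h import *
s,p,m=state();a=arm.camera('wrist');save(a,'w4.png')
print(p,m.round(4),s['time_s'],s['wrist_force'],s['torque'])
```

```text
[0.51123561 0.18287101 0.10215666] [[-9.951e-01 -9.890e-02 -9.000e-04]
 [-9.890e-02  9.951e-01 -8.000e-04]
 [ 9.000e-04 -7.000e-04 -1.000e+00]] 7.0 [-0.03196821  0.3609769  -1.93776303] [ 0.00799027 -0.001421   -0.01898118]
```

View pics/w4.png

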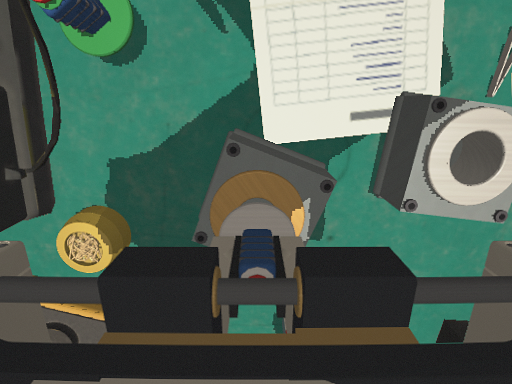

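The gauge is over the bush: flange at (258,222), bush arc at (257,195). I'll compare both arcs before lowering.

Run:
```python
from h import *
s,p,m=state();a=arm.camera('wrist')
H,S,V=cv2.split(cv2.cvtColor(a['pixels'],cv2.COLOR_RGB2HSV))
P=cloud(a).reshape(384,512,3)
def arc(mask,z,r,u0,u1,v0,v1,g):
    pts=[]
    for u in range(u0,u1):
        k=np.where(mask[v0:v1,u])[0]
        if len(k): pts.append((u,v0+k[0]-.5))
    q=onplane(a,pts,z)[:,:2]
    f=lambda t:np.hypot(q[:,0]-t[0],q[:,1]-t[1])-r
    t=least_squares(f,g,loss='soft_l1',f_scale=.0003);print(len(q),t.x,np.abs(f(t.x)).mean())
    return t.x
zf=P[205:225,245:270,2];print('flange z',np.median(zf))
F=arc((P[...,2]>.082)&(P[...,2]<.1),float(np.median(zf)),.024,230,290,190,240,[.51,.18])
B=arc((H>8)&(H<32)&(S>90),.056,.035,218,295,160,215,[.51,.18])
d=B-F;print(d,'tool',m[:2,:2].T@d,p)
```

```text
flange z 0.09247103236911457
60 [0.50982639 0.1829646 ] 0.00015967044090997237
77 [0.50868762 0.18264876] 0.00019114821320494652
[-0.00113876 -0.00031584] tool [ 0.00116448 -0.00020129] [0.51175284 0.18328395 0.10302339]
```

Call:
arm_command:
  turn:
    - [0,0,0]
    - [0,0,0]
    - [0,0,0]
    - [0,0,0]
    - [0,0,0]
    - [0,0,0]
    - [0,0,0]
    - [0,0,0]
  translation:
    - [0.0008,0,0]
    - [0.0008,0,0.008]
    - [0.0008,0,0.016]
    - [0.0008,0,0.019]
    - [0.0008,0,0.021]
    - [0.0008,0,0.022]
    - [0.0008,0,0.023]
    - [0.0008,0,0.024]
  claw: [255,255,255,255,255,255,255,255]

```text
time_s: 8.1
eef_pos: [0.5105, 0.1834, 0.0787]
ee_rot: [-0.05, 0.999, 0.0, 0.0]
wrist_force: [-0.4, -0.0, -2.8]
grip_width: 0.202
gripper_force: 25.0
```

Call:
arm_command:
  turn:
    - [0,0,0]
    - [0,0,0]
    - [0,0,0]
    - [0,0,0]
  translation:
    - [0,0,0.001]
    - [0,0,0.002]
    - [0,0,0.003]
    - [0,0,0.003]
  claw: [255,255,255,255]

```text
time_s: 8.6
eef_pos: [0.5104, 0.1833, 0.0755]
ee_rot: [-0.05, 0.999, -0.0, -0.0]
wrist_force: [0.3, -0.3, -2.2]
grip_width: 0.202
gripper_force: 25.0
```

Collar is inside with no side force. I'll continue down to seat the flange.

Call:
arm_command:
  turn:
    - [0,0,0]
    - [0,0,0]
    - [0,0,0]
    - [0,0,0]
    - [0,0,0]
  translation:
    - [0,0,0.001]
    - [0,0,0.002]
    - [0,0,0.003]
    - [0,0,0.0035]
    - [0,0,0.0035]
  claw: [255,255,255,255,255]

```text
time_s: 9.22
eef_pos: [0.5104, 0.1833, 0.072]
ee_rot: [-0.05, 0.999, -0.0, -0.0]
wrist_force: [-0.1, -0.4, -1.6]
grip_width: 0.198
gripper_force: 25.0
```

Call:
arm_command:
  turn:
    - [0,0,0]
    - [0,0,0]
    - [0,0,0]
  translation:
    - [0,0,0.0005]
    - [0,0,0.001]
    - [0,0,0.001]
  claw: [255,255,255]

```text
time_s: 9.6
eef_pos: [0.5105, 0.1834, 0.0715]
ee_rot: [-0.05, 0.999, 0.0, 0.0]
wrist_force: [-2.0, -0.1, 4.9]
grip_width: 0.206
gripper_force: 25.0
```

Call:
arm_command:
  turn:
    - [0,0,0]
    - [0,0,0]
    - [0,0,0]
    - [0,0,0]
    - [0,0,0]
    - [0,0,0]
    - [0,0,0]
    - [0,0,0]
    - [0,0,0]
    - [0,0,0]
  translation:
    - [0,0,0]
    - [0,0,0]
    - [0,0,0]
    - [0,0,-0.01]
    - [0,0,-0.03]
    - [0,0,-0.053]
    - [0,0,-0.053]
    - [0,0,-0.053]
    - [0,0,-0.053]
    - [0,0,-0.053]
  claw: [150,110,110,110,110,110,255,255,255,255]

```text
time_s: 10.85
eef_pos: [0.5102, 0.1832, 0.1235]
ee_rot: [-0.05, 0.999, -0.0, -0.0]
wrist_force: [0.1, 0.3, -0.2]
grip_width: 0.176
gripper_force: 0.0
```

Run:
```python
from h import *
s,p,m=state();a=arm.camera('wrist');print(p,s['wrist_force'],s['grip_width'])
cv2.imwrite('pics/w5.png',cv2.cvtColor(cv2.resize(a['pixels'][110:340,140:380],None,fx=2.5,fy=2.5),cv2.COLOR_RGB2BGR))
P=cloud(a);near=np.hypot(P[:,0]-.51,P[:,1]-.183)<.024
for lo,hi in[(.058,.066),(.1,.11),(.11,.12)]:
    q=P[near&(P[:,2]>lo)&(P[:,2]<hi)]
    if len(q)>9: print(len(q),np.percentile(q[:,2],[10,50,90]),cv2.minEnclosingCircle(q[:,:2].astype(np.float32)*1000))
```

```text
[0.51018348 0.18315754 0.12351071] [ 0.10851641  0.33879183 -0.16656265] 0.1760255540346929
1776 [0.06016885 0.06094624 0.06177664] ((509.8844909667969, 183.04942321777344), 23.92902183532715)
390 [0.10228478 0.10536328 0.1068756 ] ((509.1668701171875, 183.58529663085938), 11.649364471435547)
379 [0.11215625 0.11335405 0.11414774] ((509.4609680175781, 183.1413116455078), 7.012335777282715)
```

View pics/w5.png

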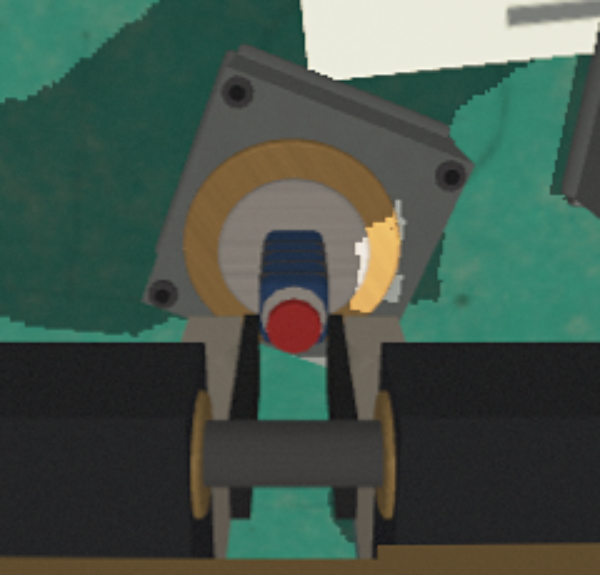

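The flange top reads 0.061, so it is flush and level in the bush, with the button at crop (294,326). I'll shut the fingers and press.

Call:
arm_command:
  turn:
    - [0,0,0]
    - [0,0,0]
    - [0,0,0]
    - [0,0,0]
    - [0,0,0]
    - [0,0,0]
    - [0,0,0]
    - [0,0,0]
  translation:
    - [0,0,0]
    - [0,0,0]
    - [0,0,0]
    - [0,0,0.005]
    - [0,0,0.008]
    - [0,0,0.01]
    - [0,0,0.011]
    - [0,0,0.012]
  claw: [255,255,255,255,255,255,255,255]

```text
time_s: 11.9
eef_pos: [0.5106, 0.1833, 0.1129]
ee_rot: [-0.05, 0.999, -0.0, 0.0]
wrist_force: [-3.5, -0.7, 9.6]
grip_width: 0.004
gripper_force: 4.6
```

Call:
arm_command:
  turn:
    - [0,0,0]
    - [0,0,0]
    - [0,0,0]
    - [0,0,0]
    - [0,0,0]
  translation:
    - [0,0,0.001]
    - [0,0,0.002]
    - [0,0,0.003]
    - [0,0,0.004]
    - [0,0,0.005]
  claw: [255,255,255,255,255]

```text
time_s: 12.52
eef_pos: [0.5106, 0.1833, 0.1082]
ee_rot: [-0.05, 0.999, -0.0, 0.0]
wrist_force: [-4.6, -0.9, 15.5]
grip_width: 0.006
gripper_force: 8.3
```

Call:
arm_command:
  turn:
    - [0,0,0]
    - [0,0,0]
    - [0,0,0]
    - [0,0,0]
    - [0,0,0]
    - [0,0,0]
    - [0,0,0]
    - [0,0,0]
    - [0,0,0]
    - [0,0,0]
  translation:
    - [0,0,0]
    - [0,0,0]
    - [0,0,0]
    - [0,0,0]
    - [0,0,0]
    - [0,0,0]
    - [0,0,0]
    - [0,0,0]
    - [0,0,0]
    - [0,0,0]
  claw: [255,255,255,255,255,255,255,255,255,255]

```text
time_s: 13.78
eef_pos: [0.5106, 0.1833, 0.1082]
ee_rot: [-0.05, 0.999, -0.0, 0.0]
wrist_force: [-4.3, -1.0, 11.7]
grip_width: 0.008
gripper_force: 5.5
```

Call:
arm_command:
  turn:
    - [0,0,0]
    - [0,0,0]
    - [0,0,0]
    - [0,0,0]
    - [0,0,0]
    - [0,0,0]
    - [0,0,0]
    - [0,0,0]
    - [0,0,0]
    - [0,0,0]
  translation:
    - [0,0,0]
    - [0,0,0]
    - [0,0,0]
    - [0,0,0]
    - [0,0,0]
    - [0,0,0]
    - [0,0,0]
    - [0,0,0]
    - [0,0,0]
    - [0,0,0]
  claw: [255,255,255,255,255,255,255,255,255,255]

```text
time_s: 15.02
eef_pos: [0.5105, 0.1833, 0.1082]
ee_rot: [-0.05, 0.999, -0.0, 0.0]
wrist_force: [-4.7, -0.4, 10.0]
grip_width: 0.004
gripper_force: 5.5
```

Call:
arm_command:
  turn:
    - [0,0,0]
    - [0,0,0]
    - [0,0,0]
    - [0,0,0]
    - [0,0,0]
    - [0,0,0]
    - [0,0,0]
    - [0,0,0]
  translation:
    - [0,0,-0.001]
    - [0,0,-0.003]
    - [0,0,-0.005]
    - [0,0,-0.008]
    - [0,0,-0.018]
    - [0,0,-0.018]
    - [0,0,-0.018]
    - [0,0,-0.018]
  claw: [255,255,255,255,255,110,110,110]

```text
time_s: 16.02
eef_pos: [0.5103, 0.1833, 0.1248]
ee_rot: [-0.05, 0.999, -0.0, -0.0]
wrist_force: [0.4, 0.5, -0.1]
grip_width: 0.283
gripper_force: 0.0
```

Run:
```python
from h import *
s,p,m=state();a=arm.camera('wrist');print(p,s['wrist_force'],s['grip_width'],s['time_s'])
P=cloud(a);near=np.hypot(P[:,0]-.51,P[:,1]-.183)<.024
for lo,hi in[(.058,.066),(.1,.11),(.11,.12)]:
    q=P[near&(P[:,2]>lo)&(P[:,2]<hi)]
    if len(q)>9: print(len(q),np.percentile(q[:,2],[10,50,90]),cv2.minEnclosingCircle(q[:,:2].astype(np.float32)*1000),cv2.minAreaRect(q[:,:2].astype(np.float32)*1000))
```

```text
[0.51028468 0.18325841 0.12475956] [ 0.42594845  0.52464881 -0.13728294] 0.2825132252134933 16.025
1757 [0.06010484 0.06100583 0.06190452] ((509.7644348144531, 183.14024353027344), 23.9580135345459) ((508.08843994140625, 182.9315643310547), (43.86955261230469, 46.921749114990234), 5.71890115737915)
401 [0.10230833 0.10541631 0.10678969] ((509.3849792480469, 182.7755126953125), 11.592414855957031) ((508.9563293457031, 183.09877014160156), (17.442808151245117, 17.9027099609375), 4.478256702423096)
377 [0.11288611 0.1141085  0.11497568] ((509.61285400390625, 183.08412170410156), 7.090668678283691) ((509.5676574707031, 183.13221740722656), (13.211204528808594, 13.417606353759766), 83.34857940673828)
```

Call:
arm_command:
  turn:
    - [0,0,0]
    - [0,0,0]
    - [0,0,0]
    - [0,0,0]
    - [0,0,0]
    - [0,0,0]
    - [0,0,0]
    - [0,0,0]
    - [0,0,0]
    - [0,0,0]
  translation:
    - [0,0,0]
    - [0,0,0]
    - [0,0,0.02]
    - [0,0,0.04]
    - [0,0,0.05]
    - [0,0,0.053]
    - [0,0,0.053]
    - [0,0,0.053]
    - [0,0,0.053]
    - [0,0,0.053]
  claw: [110,110,110,110,110,110,110,180,255,255]
  grip_force: 25

```text
time_s: 17.32
eef_pos: [0.5105, 0.1834, 0.0724]
ee_rot: [-0.05, 0.999, 0.0, 0.0]
wrist_force: [0.1, 0.3, 0.0]
grip_width: 0.291
gripper_force: 0.0
```

Call:
arm_command:
  turn:
    - [0,0,0]
    - [0,0,0]
    - [0,0,0]
    - [0,0,0]
    - [0,0,0]
    - [0,0,0]
    - [0,0,0]
    - [0,0,0]
  translation:
    - [0,0,0]
    - [0,0,0]
    - [0,0,-0.001]
    - [0,0,-0.002]
    - [0,0,-0.003]
    - [0,0,-0.004]
    - [0,0,-0.005]
    - [0,0,-0.005]
  claw: [255,255,255,255,255,255,255,255]

```text
time_s: 18.32
eef_pos: [0.5104, 0.1833, 0.0772]
ee_rot: [-0.05, 0.999, -0.0, -0.0]
wrist_force: [0.5, 0.2, -1.6]
grip_width: 0.205
gripper_force: 25.0
```

Call:
arm_command:
  turn:
    - [0,0,0]
    - [0,0,0]
    - [0,0,0]
    - [0,0,0]
    - [0,0,0]
    - [0,0,0]
    - [0,0,0]
    - [0,0,0]
    - [0,0,0]
    - [0,0,0]
  translation:
    - [0,0,-0.003]
    - [0,0,-0.007]
    - [0,0,-0.012]
    - [0,0,-0.017]
    - [0,0,-0.022]
    - [0,0,-0.027]
    - [0,0,-0.032]
    - [0,0,-0.037]
    - [0,0,-0.042]
    - [0,0,-0.06]
  claw: [255,255,255,255,255,255,255,255,255,255]

```text
time_s: 19.58
eef_pos: [0.5098, 0.1829, 0.1367]
ee_rot: [-0.05, 0.999, -0.001, -0.001]
wrist_force: [0.1, 0.3, -1.9]
grip_width: 0.204
gripper_force: 25.0
```

Call:
arm_command:
  turn:
    - [0,0,0]
    - [0,0,0]
    - [0,0,0]
    - [0,0,0]
  translation:
    - [0,0,-0.04]
    - [0,0,-0.08]
    - [0,0,-0.12]
    - [0,0,-0.12]
  claw: [255,255,255,255]

```text
time_s: 20.08
eef_pos: [0.5119, 0.1842, 0.2608]
ee_rot: [-0.05, 0.999, 0.002, 0.003]
wrist_force: [0.2, -0.3, -3.1]
grip_width: 0.209
gripper_force: 25.0
```

Run:
```python
from h import *
s,p,m=state();a=arm.camera('wrist');print(p,m.round(4),s['wrist_force'],s['grip_width'],s['time_s'])
b=arm.camera('scene');np.save('s2.npy',b,allow_pickle=True)
# project the gauge's tip point to crop scene
K=np.array([[b['fx'],0,b['cx']],[0,b['fy'],b['cy']],[0,0,1.]])
def proj(X):
    c=R.from_quat(b['rotation']).as_matrix().T@(np.array(X)-b['eye']);c=c*[1,-1,-1]
    return cv2.projectPoints(c.reshape(1,1,3),np.zeros(3),np.zeros(3),K,np.array(b['dist'],float))[0].ravel()
u,v=proj(p+[0,0,-.03]).astype(int);print(u,v)
cv2.imwrite('pics/s2.png',cv2.cvtColor(cv2.resize(b['pixels'][v-45:v+45,u-60:u+60],None,fx=6,fy=6,interpolation=cv2.INTER_CUBIC),cv2.COLOR_RGB2BGR))
```

```text
[0.51193517 0.18417177 0.26081652] [[-0.995  -0.0998  0.0055]
 [-0.0998  0.995   0.0035]
 [-0.0059  0.003  -1.    ]] [ 0.21122416 -0.28264966 -3.07626793] 0.2094991690284751 20.075
210 158
```

View pics/s2.png

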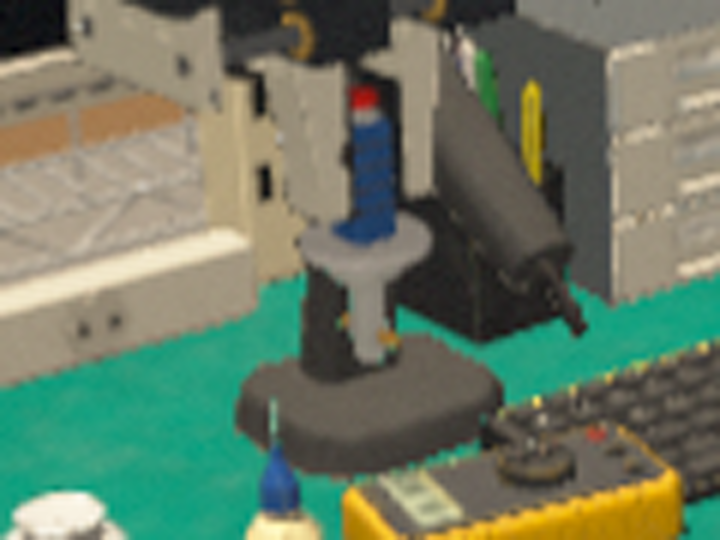

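Both plungers are out: gold tips at crop (345,322) and (388,338). I'll return to the stand.

Call:
arm_command:
  turn:
    - [0,0,0]
    - [0,0,0]
    - [0,0,0]
    - [0,0,0]
    - [0,0,0]
    - [0,0,0]
    - [0,0,0]
    - [0,0,0]
    - [0,0,0]
    - [0,0,0]
  translation:
    - [0.005,-0.03,0]
    - [0.012,-0.08,0]
    - [0.02,-0.13,0]
    - [0.028,-0.18,0]
    - [0.036,-0.23,0]
    - [0.044,-0.28,0]
    - [0.051,-0.33,0]
    - [0.057,-0.371,0]
    - [0.057,-0.371,0]
    - [0.057,-0.371,0]
  claw: [255,255,255,255,255,255,255,255,255,255]

```text
time_s: 21.42
eef_pos: [0.4899, -0.1914, 0.2558]
ee_rot: [-0.049, 0.999, 0.0, -0.001]
wrist_force: [1.3, 0.4, -2.7]
grip_width: 0.203
gripper_force: 25.0
```

Call:
arm_command:
  turn:
    - [0,0,0]
    - [0,0,0]
  translation:
    - [0,0,0]
    - [0,0,0]
  claw: [255,255]

```text
time_s: 21.68
eef_pos: [0.4907, -0.1907, 0.257]
ee_rot: [-0.05, 0.999, 0.0, -0.0]
wrist_force: [0.2, 0.4, -1.9]
grip_width: 0.204
gripper_force: 25.0
```

Run:
```python
from h import *
for n in('w1','w2'):
    a=np.load(n+'.npy',allow_pickle=True).item();P=cloud(a)
    H,S,V=cv2.split(cv2.cvtColor(a['pixels'],cv2.COLOR_RGB2HSV));bl=((H>95)&(H<130)&(S>100)).ravel()
    near=bl&(np.hypot(P[:,0]-.4897,P[:,1]+.1913)<.05)
    for lo,hi in[(.003,.03),(.03,.049),(.049,.0545)]:
        q=P[near&(P[:,2]>lo)&(P[:,2]<hi)][:,:2]
        if len(q)>20:
            print(n,lo,len(q),cv2.minEnclosingCircle(q.astype(np.float32)*1000))
s,p,m=state();print(p)
```

```text
w1 0.003 547 ((487.4303283691406, -191.6718292236328), 41.41126251220703)
w1 0.03 105 ((488.4566955566406, -192.14247131347656), 32.911380767822266)
w1 0.049 557 ((487.9845275878906, -192.1992950439453), 32.439266204833984)
w2 0.003 1102 ((487.4264831542969, -191.51394653320312), 41.48187255859375)
w2 0.03 259 ((488.1197204589844, -192.11427307128906), 32.765098571777344)
w2 0.049 1149 ((487.91766357421875, -192.2779083251953), 32.459068298339844)
[ 0.49073329 -0.19068343  0.25699354]
```

Call:
arm_command:
  turn:
    - [0,0,0]
    - [0,0,0]
    - [0,0,0]
    - [0,0,0]
    - [0,0,0]
    - [0,0,0]
    - [0,0,0]
    - [0,0,0]
    - [0,0,0]
  translation:
    - [0.0014,-0.001,0]
    - [0.0014,-0.001,0.04]
    - [0.0014,-0.001,0.08]
    - [0.0014,-0.001,0.11]
    - [0.0014,-0.001,0.13]
    - [0.0014,-0.001,0.15]
    - [0.0014,-0.001,0.165]
    - [0.0014,-0.001,0.18]
    - [0.0014,-0.001,0.183]
  claw: [255,255,255,255,255,255,255,255,255]

```text
time_s: 22.8
eef_pos: [0.4888, -0.1926, 0.0731]
ee_rot: [-0.05, 0.999, 0.0, -0.001]
wrist_force: [-0.2, 0.1, -2.1]
grip_width: 0.205
gripper_force: 25.0
```

Call:
arm_command:
  turn:
    - [0,0,0]
    - [0,0,0]
    - [0,0,0]
    - [0,0,0]
  translation:
    - [0,0,0.001]
    - [0,0,0.002]
    - [0,0,0.003]
    - [0,0,0.003]
  claw: [255,255,255,255]

```text
time_s: 23.3
eef_pos: [0.4894, -0.1926, 0.0713]
ee_rot: [-0.05, 0.999, -0.0, 0.0]
wrist_force: [-0.4, 0.2, -2.4]
grip_width: 0.206
gripper_force: 25.0
```

Call:
arm_command:
  turn:
    - [0,0,0]
    - [0,0,0]
    - [0,0,0]
    - [0,0,0]
    - [0,0,0]
  translation:
    - [0,0,0.001]
    - [0,0,0.0015]
    - [0,0,0.002]
    - [0,0,0.0025]
    - [0,0,0.0025]
  claw: [255,255,255,255,255]

```text
time_s: 23.92
eef_pos: [0.4893, -0.1926, 0.0685]
ee_rot: [-0.05, 0.999, 0.0, -0.0]
wrist_force: [0.4, 0.2, -2.6]
grip_width: 0.203
gripper_force: 25.0
```

Call:
arm_command:
  turn:
    - [0,0,0]
    - [0,0,0]
    - [0,0,0]
  translation:
    - [0,0,0.0005]
    - [0,0,0.001]
    - [0,0,0.001]
  claw: [255,255,255]

```text
time_s: 24.3
eef_pos: [0.4894, -0.1926, 0.0682]
ee_rot: [-0.05, 0.999, -0.0, 0.0]
wrist_force: [-2.6, 1.9, 6.0]
grip_width: 0.205
gripper_force: 25.0
```

The flange is seated. I'll release and back off.

Call:
arm_command:
  turn:
    - [0,0,0]
    - [0,0,0]
    - [0,0,0]
    - [0,0,0]
    - [0,0,0]
    - [0,0,0]
    - [0,0,0]
    - [0,0,0]
    - [0,0,0]
    - [0,0,0]
  translation:
    - [0,0,0]
    - [0,0,0]
    - [0,0,0]
    - [0,0,0]
    - [0,0,-0.01]
    - [0,0,-0.04]
    - [0,0,-0.08]
    - [0,0,-0.12]
    - [0,0,-0.15]
    - [0,0,-0.15]
  claw: [150,80,80,80,80,80,80,80,80,80]

```text
time_s: 25.55
eef_pos: [0.4908, -0.1929, 0.221]
ee_rot: [-0.05, 0.999, -0.0, 0.003]
wrist_force: [-0.2, 0.6, -0.3]
grip_width: 0.691
gripper_force: 0.0
```

Run:
```python
from h import *
s,p,m=state();a=arm.camera('wrist');print(p,s['wrist_force'],s['grip_width'],s['time_s'])
cv2.imwrite('pics/w6.png',cv2.cvtColor(cv2.resize(a['pixels'][110:310,140:380],None,fx=2.5,fy=2.5),cv2.COLOR_RGB2BGR))
P=cloud(a);near=np.hypot(P[:,0]-.489,P[:,1]+.192)<.0235
for lo,hi in[(.054,.062),(.095,.105),(.105,.12)]:
    q=P[near&(P[:,2]>lo)&(P[:,2]<hi)]
    if len(q)>9: print(len(q),np.percentile(q[:,2],[10,50,90]),cv2.minEnclosingCircle(q[:,:2].astype(np.float32)*1000))
```

```text
[ 0.49079587 -0.19289072  0.22102706] [-0.24496395  0.63370516 -0.26232557] 0.691240415599592 25.55
877 [0.05604407 0.05703262 0.05798357] ((488.86553955078125, -192.10267639160156), 23.46982765197754)
184 [0.0980243  0.10126161 0.10291511] ((487.7529602050781, -192.7794952392578), 11.282892227172852)
169 [0.10927047 0.11023751 0.11114728] ((488.3472595214844, -192.6169891357422), 7.069328308105469)
```

View pics/w6.png

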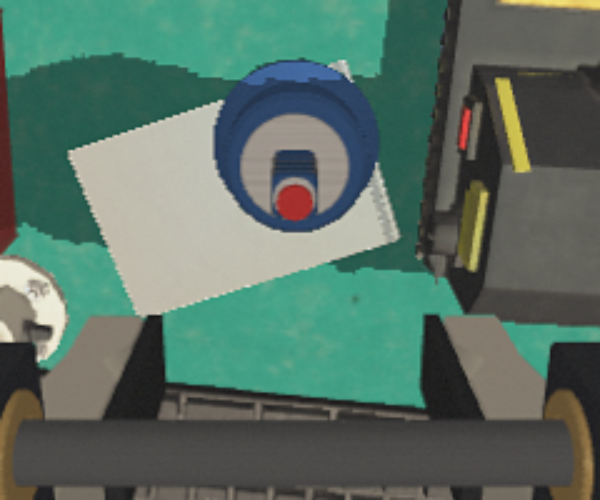

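The gauge stands upright in the stand: flange top at 0.057 m, button up at crop (295,202), and the gripper clear. I'll hand the job in.

```bash
python3 -c "
from bench import arm
print(arm.finish_job())"
```

```text
the job is handed in; nothing more can be done
None
```

I measured the brass bore and handed the job in at about 26 s: the gauge is back upright in its blue stand with its flange seated. Both plungers were seen extended as it left the bush, but I did not measure the 30 mm setting itself.

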